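Stroke the heater's well covers shut

ROBOT

A 6-joint arm with a two-finger parallel gripper is mounted at the origin on the work surface. World frame = base frame: x ahead of the robot, y to its left, z up, the work surface at z = 0. Lengths are in mm, angles in rad, forces in N, time in s.
With the tool pointing down it reaches from about 325 to 850 mm from the base axis. Payload 15.5 kg.
Tool frame: the origin (TCP) lies at the very end of the fingers, on their centre line; the grasp point (between the pads) lies 19 mm behind it; z points along the fingers, y is the line along which they close (so a half turn about z gives the same grasp; the last joint's range is limited). The gripper opens to 91 mm and grips with 3 to 60 N. Pads are 32 mm wide; open, the fingers measure 118 mm over their backs; the gripper's body (76 mm by 178 mm) begins 60 mm behind the grasp point.
Start: joints at [1.123, 0.494, 1.345, -0, 1.302, -0.096], TCP at [215.95, 586.508, 213.915] pointing down, gripper open.
Joint ranges: [-2.91, 2.91], [-0.82, 2.16], [0.22, 2.67], [-1.22, 4.37], [0.12, 2.79], [-3.08, 3.08]. Speed limits (rad/s): [1.89, 1.89, 2.57, 3.01, 3.01, 3.01].

INTERFACE

Orientations are given as a unit quaternion [w, x, y, z].
In Python, from rig import bot gives the robot as it stands.
- The arm moves only by the tool step_arm, never from a script. Its argument "steps" is a list of rows, each an object of numbers: "x", "y", "z": the shift along the tool's x, y, z in units of 30 mm (1.0 is 30 mm); "rx", "ry", "rz": the turn, a rotation vector about the tool's x, y, z in units of 5 degrees (1.0 is 5 degrees). A call has 1 to 8 rows; each row shifts and turns the commanded pose from where the row before left it, along the tool's axes as they then stand; what a row does not reach is not made up. A row lasts 1/8 s, in which the tool goes at most 62.5 mm and 10.7 degrees, less where a joint would pass 70% of its speed; a pose out of reach is approached as far as the arm can. A call is refused whole if a number of a shift passes 1 or a number of a turn 1, either way. A call with a gripper value outside its range is refused whole. "gripper" is the finger opening in mm, from 0 to 91.2, set as the call begins (left out, the last holds). The fingers move at their own pace and stop on an object; "squeeze" is the grip in N (left out, the last holds). Time passes only in rows, so rows that do not move let the fingers close. It gives the time, the measured TCP pose, the force, the opening and the grip force at its end, in the units of the state.
- bot.get_state(): the state, without advancing time (a new reading comes with each control period).
- bot.snapshot(name): name is "scene" or "top"; returns a dict with "img" (400x640x3 uint8, blue, green, red), "K" (3x3 intrinsics, pixels), "D" ([k1, k2, p1, p2, k3] as OpenCV has them; the pictures are not rectified), "pose" (4x4, takes a point from camera to world coordinates). Camera axes: x right, y down, z forward; pixel columns grow to the right and rows downward; lengths in mm; the calibration is good to about 2 mm. A picture is of the moment at which its call begins. There is no depth.
- bot.close_job(): hands the job in; it is judged then, once.
The state is a dict: "clock": time; "joint_positions": joint angles; "qvel": joint speeds; "joint_torque": joint torques, N m; "tool_pos": TCP position; "eef_rot": TCP orientation; "force": force on the tool from outside, world axes, zero at the start; "wrist_torque": the same for the moment, N m; "grip_width": finger opening in mm; "grip_force": force on a finger pad.
Only numpy, scipy, OpenCV 4.12 (cv2) and the standard library are available. Lean on these libraries where they do the work, as an engineer would, in place of code of your own. Each camera call takes 0.05 s, during which the arm holds its last target. There are 200 camera calls.

TASK

Shut the six open well covers on the sample heater with one gentle stroke of the fingertips: start behind cover 1 at the row's left end (seen from the heater's vented front) and follow the curved row close above the deck to its right end, folding each cover down flat in turn, and do not raise the fingers away from the row until all six are shut. Leave the jar, stopper, weight, bottles, beaker and bulb where they stand, and finish clear of everything.

Things in the scene. Friction and masses are not known exactly. Their poses are not given: they have to be found in the camera images.
- heater: dry-block sample heater, fixed: white case 240 mm deep (x), 300 mm wide (y), grey deck on top 85 mm above the table; a control hump (x 65 to 115 mm, y -130 to 130 mm) rises 39 mm above the deck along its far side. On the deck, six wells with hinged aluminium covers in a curved row. Origin: centre of its underside; x points away from its vented front, y to its left, z up
- well1 (a point): point fixed to the heater: centre of the upper face of cover 1 when shut, 97 mm above the table, 12 mm above the deck. Well 1 is at the left (+y) end, well 6 at the right; the wells lie 42 mm apart along an arc of radius 160 mm about the heater's point x = 90 mm, y = 0, bulging to the front (-x)
- well2 (a point): point fixed to the heater: centre of the upper face of cover 2 when shut, 97 mm above the table, 12 mm above the deck
- well3 (a point): point fixed to the heater: centre of the upper face of cover 3 when shut, 97 mm above the table, 12 mm above the deck
- well4 (a point): point fixed to the heater: centre of the upper face of cover 4 when shut, 97 mm above the table, 12 mm above the deck
- well5 (a point): point fixed to the heater: centre of the upper face of cover 5 when shut, 97 mm above the table, 12 mm above the deck
- well6 (a point): point fixed to the heater: centre of the upper face of cover 6 when shut, 97 mm above the table, 12 mm above the deck
- cover1 (a joint): hinge angle of cover 1 (all alike): 0 = shut (level), 1.57 = upright; starts 0.8 to 1.5. Plate 34 mm along the row, 36 across, 3 thick; its hinge lies across the row, 17 mm before the well's centre on the left (lower-numbered) side, so it folds down towards the higher numbers
- cover2 (a joint): hinge angle of cover 2, 0 = shut (level), 1.57 = upright, as for cover 1. All hinges are stiff (about 0.012 N m): a cover stays at whatever angle it is left. Pressed past level it gives softly to -0.12, but at the hinge itself it does not give
- cover3 (a joint): hinge angle of cover 3, 0 = shut (level), 1.57 = upright, as for cover 1
- cover4 (a joint): hinge angle of cover 4, 0 = shut (level), 1.57 = upright, as for cover 1
- cover5 (a joint): hinge angle of cover 5, 0 = shut (level), 1.57 = upright, as for cover 1
- cover6 (a joint): hinge angle of cover 6, 0 = shut (level), 1.57 = upright, as for cover 1
- jar: small amber jar, 34 mm wide, 48 mm tall, loose on the heater's deck inside the curve; origin at the centre of its underside
- stopper: black rubber stopper, 24 mm wide, 24 mm tall, loose on the deck's front left corner, outside the curve; origin at the centre of its underside
- weight: brass balance weight, 24 mm wide, 36 mm tall, loose on the deck inside the curve; origin at the centre of its underside
- reagent: amber bottle, 64 mm wide, 130 mm tall, loose on the table beside the heater; origin at the centre of its underside
- beaker: glass beaker, 70 mm wide, 85 mm tall, loose on the table beside the heater; origin at the centre of its underside
- bulb: red pipette bulb standing on its base, 54 mm wide, 95 mm tall, loose on the table beside the heater; origin at the centre of its underside
- solvent: small clear bottle with red cap, 44 mm wide, 85 mm tall, loose on the table beside the heater; origin at the centre of its underside

How it is judged (in metres and radians):
On the way, in this order (a step that is already met when the one before it is completed fails the run):
1. cover 1 is shut while covers 3 to 6 still stand open (value of joint cover1 below 0.25 rad and value of joint each of cover3, cover4, cover5, cover6 above 0.5 rad), for 0.05 s.
2. covers 1 to 3 are shut while covers 5 and 6 still stand open (value of joint each of cover1, cover2, cover3 below 0.25 rad and value of joint each of cover5, cover6 above 0.5 rad), for 0.05 s.
3. all six covers are shut (value of joint each of cover1, cover2, cover3, cover4, cover5, cover6 below 0.25 rad), for 0.1 s.
At the end, for the whole second after the job is handed in: all six covers lie within 0.25 rad of level (free edge no more than about 8 mm up) and every loose thing is within 20 mm of where it began (all of step 3 and distance of each of jar, stopper, weight, reagent, beaker, bulb, solvent from where it was at the start of the episode below 0.02 m); the robot touches nothing.
It fails at once if the fingers were raised from the row (tips more than about 50 mm above the shut covers) after cover 1 was shut and before all six were (value of joint cover1 below 0.25 rad and value of joint any of cover2, cover3, cover4, cover5, cover6 above 0.25 rad and z of the grasp point in the frame of heater above 0.166 m).
It fails at once if the heater or its covers were pressed hard (over 25 N) (contact force between the fingers and heater above 25 N).
It fails at once if a loose thing was moved more than 20 mm, lifted or carried (distance of any of jar, stopper, weight, reagent, beaker, bulb, solvent from where it was at the start of the episode above 0.02 m).
It also fails if it takes over 43 s, if anything falls off the work surface, if the arm or the gripper's body presses on something with over 40 N, if the wrist force passes 120 N, or if a joint passes its speed limit or range.

## Working session

There is one attempt and no reset: what is moved stays moved. The work goes in short steps, Python scripts to look and compute and a tool call to move; the robot and the scene stay as the last step left them, time stands still between calls to the robot, and variables do not carry over. Pictures are saved under pics/ and viewed, at most 10 in all, crops included, and the job is handed in when it is done.

Besides the shell and the picture viewer there is one more tool, called after "Call:" as a command line: name --argument value ..., lists and objects as JSON in quotes. step_arm: Moves the arm, as the interface text tells. Its arguments: {"type":"object","properties":{"steps":{"type":"array","items":{"type":"object","properties":{"x":{"type":"number"},"y":{"type":"number"},"z":{"type":"number"},"rx":{"type":"number"},"ry":{"type":"number"},"rz":{"type":"number"}}}},"gripper":{"type":"number"},"squeeze":{"type":"number"}},"required":["steps"]}

```bash
mkdir -p pics; python3 - <<'E'
from rig import bot
import cv2,pickle
d={}
for n in("scene","top"):
    s=bot.snapshot(n);d[n]=s;cv2.imwrite(f"pics/{n}0.png",s["img"]);print(n,s["K"],s["D"],s["pose"])
pickle.dump(d,open("s0.pkl","wb"));print(bot.get_state())
E
```

```text
scene [[406.21946587   0.         322.27259361]
 [  0.         406.21946587 201.25199768]
 [  0.           0.           1.        ]] [-0.07372662  0.          0.          0.          0.        ] [[ 6.37102938e-01  4.39784677e-01 -6.33000225e-01  1.07495796e+03]
 [ 7.70485662e-01 -3.40730185e-01  5.38752991e-01 -3.73482964e+02]
 [ 2.12530263e-02 -8.30958711e-01 -5.55927990e-01  5.13305193e+02]
 [ 0.00000000e+00  0.00000000e+00  0.00000000e+00  1.00000000e+00]]
top [[365.53997039   0.         321.29221898]
 [  0.         365.53997039 201.03152911]
 [  0.           0.           1.        ]] [0.00228216 0.         0.         0.         0.        ] [[-1.76428190e-02 -9.82037960e-01  1.87856795e-01  4.43271731e+02]
 [-9.99844200e-01  1.72246266e-02 -3.85843400e-03  6.54509371e+01]
 [ 5.53365508e-04 -1.87895601e-01 -9.82188850e-01  8.02006139e+02]
 [ 0.00000000e+00  0.00000000e+00  0.00000000e+00  1.00000000e+00]]
{'clock': 0.1, 'joint_positions': array([ 1.12248677e+00,  4.94091946e-01,  1.34606818e+00,  5.79505863e-06,
        1.30251030e+00, -9.55253329e-02]), 'qvel': array([ 0.00168039, -0.00117568, -0.00141696, -0.00047534,  0.00112601,
        0.00092578]), 'joint_torque': array([ 3.96797004e-04, -8.80244923e+01, -3.82545018e+01,  7.05159735e-02,
        4.83926735e-02, -2.71575914e-05]), 'tool_pos': array([215.80477007, 586.19309431, 213.41632538]), 'eef_rot': array([-1.47424568e-04,  1.75479549e-01,  9.84482929e-01, -5.18336978e-04]), 'force': array([ 0.92382079, -0.15946687, -0.27896159]), 'wrist_torque': array([ 0.0431045 , -0.05798469, -0.04225638]), 'grip_force': 0.0, 'grip_width': 90.76988176704728}
```

View pics/scene0.png

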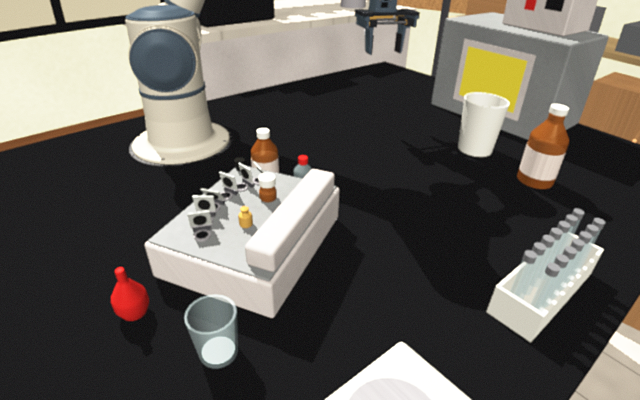

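View pics/top0.png

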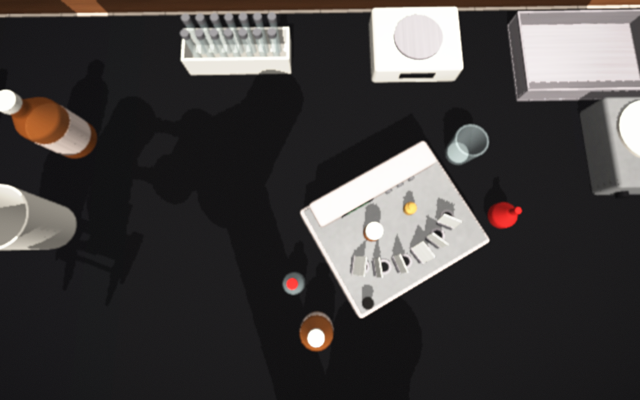

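The scene picture shows the heater with the hump towards the camera. In the top view its deck corners are near (302,212), (360,317), (489,240) and (425,142). Cover 1 is near (360,265) and cover 6 near (450,222). I'll zoom in on the top view.

```bash
cat > h.py <<'E'
import numpy as np,cv2,pickle
d=pickle.load(open("s0.pkl","rb"))
def ray(s,uv,z):
    p=cv2.undistortPoints(np.array(uv,float).reshape(-1,1,2),s["K"],s["D"]).reshape(-1,2)
    r=np.c_[p,np.ones(len(p))]@s["pose"][:3,:3].T;o=s["pose"][:3,3]
    return o+r*((np.broadcast_to(z,len(p))-o[2])/r[:,2])[:,None]
def proj(s,P):
    T=np.linalg.inv(s["pose"]);return cv2.projectPoints(np.array(P,float).reshape(-1,3),cv2.Rodrigues(T[:3,:3])[0],T[:3,3],s["K"],s["D"])[0].reshape(-1,2)
E
python3 - <<'E'
from h import *
cv2.imwrite("pics/topc.png",cv2.resize(d["top"]["img"][130:330,290:500],None,fx=3.8,fy=3,interpolation=cv2.INTER_CUBIC)[:600])
cv2.imwrite("pics/scc.png",cv2.resize(d["scene"]["img"][120:310,140:350],None,fx=3.8,fy=3.15,interpolation=cv2.INTER_CUBIC)[:600])
c=[(302,212),(360,317),(489,240),(425,142)]
P=ray(d["top"],c,[85,85,85,124]);print(P.round(1))
for i in range(3):print(np.linalg.norm(P[i+1]-P[i]))
E
```

```text
[[ 558.9  101.3   85. ]
 [ 356.9   -6.3   85. ]
 [ 497.  -264.1   85. ]
 [ 686.5 -141.3  124. ]]
228.88974778738006
293.4225028357637
229.10757068094742
```

View pics/topc.png

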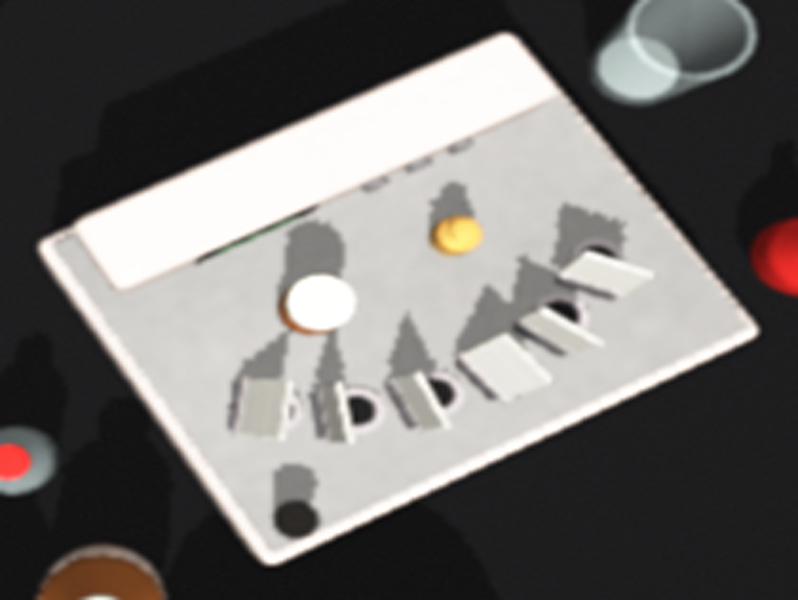

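View pics/scc.png

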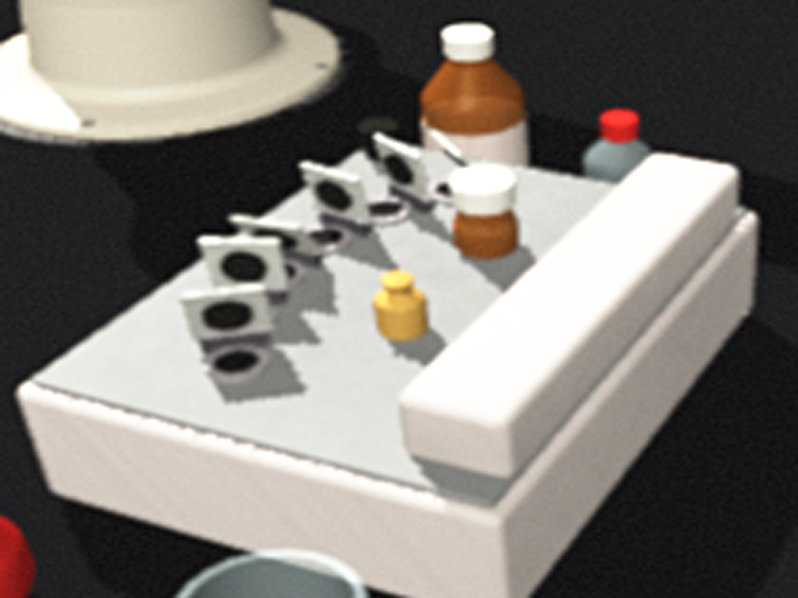

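The crops sharpen the corners: BL (40,243), FL (268,565), FR (760,330) in crop pixels. The jar lid is at (320,300), the weight at (458,233) and the stopper at (296,518). I'll fit the heater pose from these and check it in both views.

```bash
cat >> h.py <<'E'
def fit():
    s=d["top"]
    cr=np.array([(40,243),(268,565),(760,330),(508,32),(122,290)],float)
    # last: hump front-left top corner, hump right-far top corner
    uv=cr/[3.8,3]+[290,130]-0.35
    P=ray(s,uv,[85,85,85,124,124])[:,:2]
    M=np.array([(120,150),(-120,150),(-120,-150),(115,-130),(65,130)],float)
    pc,mc=P.mean(0),M.mean(0);A=(M-mc).T@(P-pc);th=np.arctan2(A[0,1]-A[1,0],A[0,0]+A[1,1])
    R=np.array([[np.cos(th),-np.sin(th)],[np.sin(th),np.cos(th)]]);t=pc-R@mc
    return R,t,th,P-(M@R.T+t)
R,t,th,res=fit()
A6=np.array([2.5-i for i in range(6)])*2*np.arcsin(21/160)
W=np.c_[90-160*np.cos(A6),160*np.sin(A6)]
E
python3 - <<'E'
from h import *
print(t,th,res.round(1))
f=lambda p:(np.array(p)@R.T+t)
print("wells",f(W).round(1))
for n,c,z in(("jar",(320,300),133),("weight",(458,233),119),("stopper",(296,518),109)):
    uv=np.array(c)/[3.8,3]+[290,130]-.35;p=ray(d["top"],uv,z)[0,:2];h=(p-t)@R;print(n,p,"heater",h,"radius",np.hypot(h[0]-90,h[1]),"a",np.degrees(np.arctan2(h[1],90-h[0])))
for a in(52,54,56):
    a=np.radians(a);print("start",f([90-160*np.cos(a),160*np.sin(a)]))
out=[]
for n,(x0,x1,y0,y1,k) in(("top",(290,480,140,325,2.1)),) if 0 else (("top",(290,490,130,330,2)),("scene",(140,340,115,315,2))):
    s=d[n];im=cv2.resize(s["img"][y0:y1,x0:x1],None,fx=k,fy=k,interpolation=cv2.INTER_CUBIC)
    for w,a in zip(W,A6):
        tr=np.array([-np.sin(a),-np.cos(a)]);nr=np.array([-np.cos(a),np.sin(a)])
        H=[np.r_[f(w-17*tr+e*18*nr),97] for e in(-1,1)]
        for q,col in((proj(s,H),(0,0,255)),(proj(s,[np.r_[f(w),87]]),(255,0,0))):
            q=((q-[x0,y0]+.5)*k)
            if len(q)==2: cv2.line(im,*[tuple(int(v) for v in p) for p in q],col,1)
            else: cv2.circle(im,tuple(int(v) for v in q[0]),3,col,1)
    out.append(im)
cv2.imwrite("pics/ov.png",np.hstack(out))
E
```

```text
[529.75408261 -80.60322653] 0.5002932551844065 [[-1.4 -3.6]
 [ 2.6 -0. ]
 [ 1.3  4.3]
 [-3.   1.2]
 [ 0.5 -1.9]]
wells [[ 450.7  -12.3]
 [ 449.6  -54.3]
 [ 459.5  -95.1]
 [ 479.6 -131.9]
 [ 508.7 -162.3]
 [ 544.6 -184. ]]
jar [516.050109   -32.72948576] heater [10.93977249 48.57998895] radius 92.79296794802777 a 31.56939883926234
weight [ 558.81851233 -105.52844116] heater [ 13.54615074 -35.8121376 ] radius 84.42570856542655 a -25.0991012669175
stopper [385.35819671 -18.69610549] heater [-97.00321911 123.58413726] radius 224.15004559280646 a 33.45937454890922
start [461.81146337  25.94605785]
start [464.11281265  31.03461836]
start [466.59034821  36.03976313]
```

View pics/ov.png

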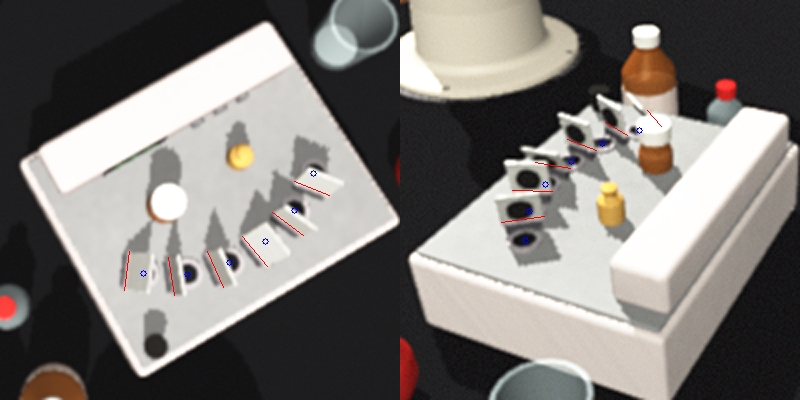

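The fit agrees in both views: projected well centres (blue) sit on the holes and hinge lines (red) on the cover feet, within about 2 mm. The jar (radius 93) and stopper (radius 224) are clear of the 160 mm arc. I'll lead with tool -x, because leading with tool y would take joint 6 to its limit.

```bash
cat > plan.py <<'E'
from h import *
from rig import bot
def tgt(adeg): # TCP xy and tool-x yaw (opposite travel) at arc angle
    a=np.radians(adeg);p=np.array([90-160*np.cos(a),160*np.sin(a)])@R.T+t
    return p,90-adeg+np.degrees(th)
def now():
    s=bot.get_state();w,x,y,z=s["eef_rot"];X=np.array([1-2*(y*y+z*z),2*(x*y+w*z)])
    return np.array(s["tool_pos"]),np.degrees(np.arctan2(X[1],X[0])),s
def rows(path):
    """path: list of (xyz,yaw); tool points down: x=(c,s), y=(s,-c)"""
    p,yw,s=now();print(s["clock"],p.round(1),round(yw,1),s["joint_positions"].round(2),s["force"].round(1))
    for q,y2 in path:
        c,sn=np.cos(np.radians(yw)),np.sin(np.radians(yw));D=q-p
        r=np.array([D[0]*c+D[1]*sn,D[0]*sn-D[1]*c,-D[2]])/30;rz=-((y2-yw+180)%360-180)/5
        r=r.round(2);rz=round(rz,2);print('{"x":%g,"y":%g,"z":%g,"rz":%g},'%(*r,rz))
        x,y,z=r*30;p=p+[x*c+y*sn,x*sn-y*c,-z];yw-=rz*5
def line(p2,y2,n):
    p,yw,_=now();dy=(y2-yw+180)%360-180
    rows([(p+(p2-p)*k/n,yw+dy*k/n) for k in range(1,n+1)])
def arc(a0,a1,n,z):
    rows([(np.r_[q,z],y) for q,y in(tgt(a) for a in np.linspace(a0,a1,n+1)[1:])])
E
python3 - <<'E'
from plan import *
q,y=tgt(56);print(q,y);line(np.r_[q,200],y,24)
E
```

```text
[466.59034821  36.03976313] 62.66469204092799
0.1 [215.8 586.2 213.4] 159.8 [ 1.12  0.49  1.35  0.    1.3  -0.1 ] [ 0.9 -0.2 -0.3]
{"x":-0.59,"y":-0.6,"z":0.02,"rz":0.81},
{"x":-0.63,"y":-0.55,"z":0.02,"rz":0.81},
{"x":-0.67,"y":-0.51,"z":0.02,"rz":0.81},
{"x":-0.7,"y":-0.46,"z":0.01,"rz":0.81},
{"x":-0.74,"y":-0.4,"z":0.02,"rz":0.81},
{"x":-0.76,"y":-0.36,"z":0.02,"rz":0.81},
{"x":-0.78,"y":-0.3,"z":0.02,"rz":0.81},
{"x":-0.81,"y":-0.24,"z":0.02,"rz":0.8},
{"x":-0.82,"y":-0.19,"z":0.02,"rz":0.81},
{"x":-0.83,"y":-0.13,"z":0.02,"rz":0.81},
{"x":-0.83,"y":-0.07,"z":0.01,"rz":0.81},
{"x":-0.84,"y":-0.02,"z":0.02,"rz":0.81},
{"x":-0.84,"y":0.05,"z":0.02,"rz":0.81},
{"x":-0.83,"y":0.11,"z":0.02,"rz":0.81},
{"x":-0.83,"y":0.17,"z":0.02,"rz":0.81},
{"x":-0.81,"y":0.22,"z":0.02,"rz":0.81},
{"x":-0.79,"y":0.28,"z":0.02,"rz":0.81},
{"x":-0.77,"y":0.33,"z":0.02,"rz":0.81},
{"x":-0.74,"y":0.39,"z":0.01,"rz":0.81},
{"x":-0.72,"y":0.44,"z":0.02,"rz":0.81},
{"x":-0.68,"y":0.49,"z":0.02,"rz":0.81},
{"x":-0.64,"y":0.54,"z":0.02,"rz":0.81},
{"x":-0.61,"y":0.58,"z":0.02,"rz":0.81},
{"x":-0.57,"y":0.62,"z":0.02,"rz":0.8},
```

Call:
step_arm --gripper 0 --steps '[{"x": -0.6, "y": -0.6, "z": 0.02, "rz": 0.8}, {"x": -0.63, "y": -0.55, "z": 0.02, "rz": 0.8}, {"x": -0.67, "y": -0.5, "z": 0.02, "rz": 0.8}, {"x": -0.7, "y": -0.45, "z": 0.02, "rz": 0.8}, {"x": -0.74, "y": -0.4, "z": 0.02, "rz": 0.8}, {"x": -0.76, "y": -0.35, "z": 0.02, "rz": 0.8}, {"x": -0.78, "y": -0.3, "z": 0.02, "rz": 0.8}, {"x": -0.8, "y": -0.25, "z": 0.02, "rz": 0.8}]'

```text
invalid input at $.steps[0]: expected keys x, y, z, rx, ry, rz
```

Call:
step_arm --steps '[{"x": -0.82, "y": -0.2, "z": 0.02, "rz": 0.8}, {"x": -0.83, "y": -0.13, "z": 0.02, "rz": 0.8}, {"x": -0.83, "y": -0.07, "z": 0.02, "rz": 0.8}, {"x": -0.84, "y": -0.02, "z": 0.02, "rz": 0.8}, {"x": -0.84, "y": 0.05, "z": 0.02, "rz": 0.8}, {"x": -0.83, "y": 0.1, "z": 0.02, "rz": 0.8}, {"x": -0.83, "y": 0.17, "z": 0.02, "rz": 0.8}, {"x": -0.8, "y": 0.22, "z": 0.02, "rz": 0.8}]'

```text
invalid input at $.steps[0]: expected keys x, y, z, rx, ry, rz
```

```bash
python3 - <<'E'
from plan import *
q,y=tgt(56);print(q,y);line(np.r_[q,190],y,8)
E
```

```text
[466.59034821  36.03976313] 62.66469204092799
0.1 [215.8 586.2 213.4] 159.8 [ 1.12  0.49  1.35  0.    1.3  -0.1 ] [ 0.9 -0.2 -0.3]
{"x":-1.77,"y":-1.79,"z":0.1,"rz":2.43},
{"x":-2.11,"y":-1.38,"z":0.1,"rz":2.43},
{"x":-2.35,"y":-0.9,"z":0.09,"rz":2.42},
{"x":-2.49,"y":-0.39,"z":0.1,"rz":2.43},
{"x":-2.52,"y":0.15,"z":0.1,"rz":2.43},
{"x":-2.43,"y":0.67,"z":0.1,"rz":2.43},
{"x":-2.23,"y":1.16,"z":0.09,"rz":2.43},
{"x":-1.94,"y":1.61,"z":0.1,"rz":2.42},
```

All keys are needed in every row.

Call:
step_arm --gripper 0 --steps '[{"x": -0.6, "y": -0.6, "z": 0.02, "rx": 0, "ry": 0, "rz": 0.8}, {"x": -0.63, "y": -0.55, "z": 0.02, "rx": 0, "ry": 0, "rz": 0.8}, {"x": -0.67, "y": -0.5, "z": 0.02, "rx": 0, "ry": 0, "rz": 0.8}, {"x": -0.7, "y": -0.45, "z": 0.02, "rx": 0, "ry": 0, "rz": 0.8}, {"x": -0.74, "y": -0.4, "z": 0.02, "rx": 0, "ry": 0, "rz": 0.8}, {"x": -0.76, "y": -0.35, "z": 0.02, "rx": 0, "ry": 0, "rz": 0.8}, {"x": -0.78, "y": -0.3, "z": 0.02, "rx": 0, "ry": 0, "rz": 0.8}, {"x": -0.8, "y": -0.25, "z": 0.02, "rx": 0, "ry": 0, "rz": 0.8}]'

```text
clock: 1.1
tool_pos: [300.8, 403.2, 208.9]
eef_rot: [-0.0, 0.441, 0.897, -0.0]
force: [0.8, 0.5, 0.1]
grip_width: 14.3
grip_force: 0.0
```

Call:
step_arm --steps '[{"x": -0.82, "y": -0.2, "z": 0.02, "rx": 0, "ry": 0, "rz": 0.8}, {"x": -0.83, "y": -0.13, "z": 0.02, "rx": 0, "ry": 0, "rz": 0.8}, {"x": -0.83, "y": -0.07, "z": 0.02, "rx": 0, "ry": 0, "rz": 0.8}, {"x": -0.84, "y": -0.02, "z": 0.02, "rx": 0, "ry": 0, "rz": 0.8}, {"x": -0.84, "y": 0.05, "z": 0.02, "rx": 0, "ry": 0, "rz": 0.8}, {"x": -0.83, "y": 0.1, "z": 0.02, "rx": 0, "ry": 0, "rz": 0.8}, {"x": -0.83, "y": 0.17, "z": 0.02, "rx": 0, "ry": 0, "rz": 0.8}, {"x": -0.8, "y": 0.22, "z": 0.02, "rx": 0, "ry": 0, "rz": 0.8}]'

```text
clock: 2.1
tool_pos: [385.4, 220.5, 204.2]
eef_rot: [-0.0, 0.671, 0.741, -0.0]
force: [-0.1, 0.6, -0.7]
grip_width: 0.1
grip_force: 0.0
```

```bash
sed -i 's/"z":%g,"rz"/"z":%g,"rx":0,"ry":0,"rz"/' plan.py; python3 - <<'E'
from plan import *
q,y=tgt(56);print(q,y);line(np.r_[q,190],y,8)
E
```

```text
[466.59034821  36.03976313] 62.66469204092799
2.1 [385.4 220.5 204.2] 95.7 [ 0.39  0.25  1.78 -0.    1.11  0.29] [-0.1  0.6 -0.7]
{"x":-0.8,"y":0.26,"z":0.06,"rx":0,"ry":0,"rz":0.82},
{"x":-0.78,"y":0.32,"z":0.06,"rx":0,"ry":0,"rz":0.83},
{"x":-0.75,"y":0.37,"z":0.06,"rx":0,"ry":0,"rz":0.82},
{"x":-0.72,"y":0.43,"z":0.06,"rx":0,"ry":0,"rz":0.83},
{"x":-0.69,"y":0.47,"z":0.06,"rx":0,"ry":0,"rz":0.82},
{"x":-0.66,"y":0.53,"z":0.05,"rx":0,"ry":0,"rz":0.83},
{"x":-0.61,"y":0.57,"z":0.06,"rx":0,"ry":0,"rz":0.82},
{"x":-0.58,"y":0.61,"z":0.06,"rx":0,"ry":0,"rz":0.83},
```

Call:
step_arm --steps '[{"x": -0.8, "y": 0.26, "z": 0.06, "rx": 0, "ry": 0, "rz": 0.82}, {"x": -0.78, "y": 0.32, "z": 0.06, "rx": 0, "ry": 0, "rz": 0.83}, {"x": -0.75, "y": 0.37, "z": 0.06, "rx": 0, "ry": 0, "rz": 0.82}, {"x": -0.72, "y": 0.43, "z": 0.06, "rx": 0, "ry": 0, "rz": 0.83}, {"x": -0.69, "y": 0.47, "z": 0.06, "rx": 0, "ry": 0, "rz": 0.82}, {"x": -0.66, "y": 0.53, "z": 0.05, "rx": 0, "ry": 0, "rz": 0.83}, {"x": -0.61, "y": 0.57, "z": 0.06, "rx": 0, "ry": 0, "rz": 0.82}, {"x": -0.58, "y": 0.61, "z": 0.06, "rx": 0, "ry": 0, "rz": 0.83}]'

```text
clock: 3.1
tool_pos: [466.8, 36.3, 190.0]
eef_rot: [-0.0, 0.854, 0.52, -0.0]
force: [-0.2, -0.6, -0.5]
grip_width: 0.7
grip_force: 0.0
```

Call:
step_arm --steps '[{"x": 0, "y": 0, "z": 0.5, "rx": 0, "ry": 0, "rz": 0}, {"x": 0, "y": 0, "z": 0.5, "rx": 0, "ry": 0, "rz": 0}, {"x": 0, "y": 0, "z": 0.4, "rx": 0, "ry": 0, "rz": 0}, {"x": 0, "y": 0, "z": 0.2, "rx": 0, "ry": 0, "rz": 0}, {"x": 0, "y": 0, "z": 0, "rx": 0, "ry": 0, "rz": 0}]'

```text
clock: 3.72
tool_pos: [466.6, 37.1, 142.0]
eef_rot: [-0.0, 0.854, 0.521, -0.0]
force: [-0.2, -0.3, 0.3]
grip_width: 0.6
grip_force: 0.0
```

```bash
python3 - <<'E'
from plan import *
q,y=tgt(56);print(q,y);line(np.r_[q,101],y,4)
im=[]
for n,(x,y) in(("top",(290,130)),("scene",(140,115))):
    s=bot.snapshot(n);im.append(cv2.resize(s["img"][y:y+200,x:x+200],None,fx=2,fy=2,interpolation=cv2.INTER_CUBIC))
cv2.imwrite("pics/c1.png",np.hstack(im))
E
```

```text
[466.59034821  36.03976313] 62.66469204092799
3.725 [466.6  37.1 142. ] 62.8 [-0.05  0.37  1.81 -0.    0.96  0.43] [-0.2 -0.3  0.3]
{"x":-0.01,"y":0,"z":0.34,"rx":0,"ry":0,"rz":0.01},
{"x":-0.01,"y":0.01,"z":0.34,"rx":0,"ry":0,"rz":0},
{"x":-0,"y":0,"z":0.35,"rx":0,"ry":0,"rz":0.01},
{"x":-0.01,"y":0.01,"z":0.34,"rx":0,"ry":0,"rz":0.01},
```

View pics/c1.png

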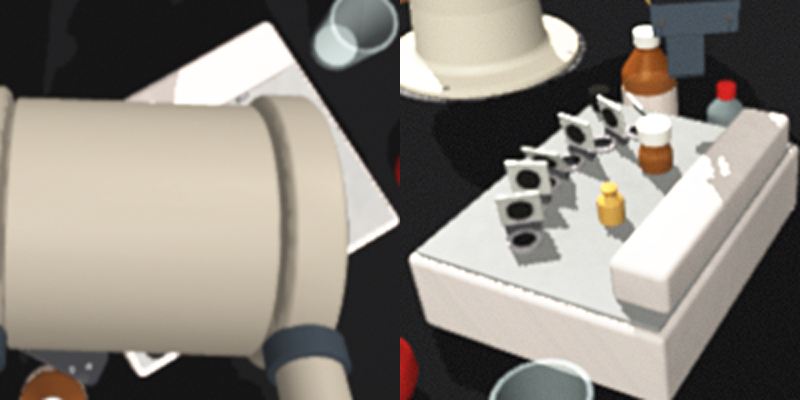

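The top view is covered by the arm. The scene view shows the fingertip at (685,75), behind cover 1, with nothing disturbed. I'll descend and check.

Call:
step_arm --steps '[{"x": 0, "y": 0, "z": 0.45, "rx": 0, "ry": 0, "rz": 0}, {"x": 0, "y": 0, "z": 0.45, "rx": 0, "ry": 0, "rz": 0}, {"x": 0, "y": 0, "z": 0.3, "rx": 0, "ry": 0, "rz": 0}, {"x": 0, "y": 0, "z": 0.17, "rx": 0, "ry": 0, "rz": 0}, {"x": 0, "y": 0, "z": 0, "rx": 0, "ry": 0, "rz": 0}]'

```text
clock: 4.45
tool_pos: [466.6, 37.0, 100.8]
eef_rot: [-0.0, 0.854, 0.521, -0.0]
force: [-0.1, -0.0, -0.1]
grip_width: 1.0
grip_force: 0.0
```

```bash
python3 - <<'E'
from plan import *
arc(56,-46,48,101)
s=bot.snapshot("scene");print(proj(s,[now()[0]]))
cv2.imwrite("pics/c2.png",cv2.resize(s["img"][115:255,180:320],None,fx=4,fy=4,interpolation=cv2.INTER_CUBIC))
E
```

```text
4.45 [466.6  37.  100.8] 62.8 [-0.05  0.44  1.85 -0.    0.85  0.43] [-0.1 -0.  -0.1]
{"x":-0.23,"y":0.02,"z":-0.01,"rx":0,"ry":0,"rz":-0.4},
{"x":-0.19,"y":0,"z":0,"rx":0,"ry":0,"rz":-0.43},
{"x":-0.2,"y":0.01,"z":0,"rx":0,"ry":0,"rz":-0.42},
{"x":-0.2,"y":0,"z":0,"rx":0,"ry":0,"rz":-0.43},
{"x":-0.2,"y":0,"z":0,"rx":0,"ry":0,"rz":-0.42},
{"x":-0.2,"y":0.01,"z":0,"rx":0,"ry":0,"rz":-0.43},
{"x":-0.19,"y":0,"z":0,"rx":0,"ry":0,"rz":-0.42},
{"x":-0.2,"y":0,"z":0,"rx":0,"ry":0,"rz":-0.43},
{"x":-0.2,"y":0.01,"z":0,"rx":0,"ry":0,"rz":-0.42},
{"x":-0.2,"y":0,"z":0,"rx":0,"ry":0,"rz":-0.43},
{"x":-0.19,"y":0.01,"z":0,"rx":0,"ry":0,"rz":-0.42},
{"x":-0.2,"y":-0,"z":0,"rx":0,"ry":0,"rz":-0.43},
{"x":-0.2,"y":0,"z":0,"rx":0,"ry":0,"rz":-0.42},
{"x":-0.2,"y":0.01,"z":0,"rx":0,"ry":0,"rz":-0.43},
{"x":-0.2,"y":0,"z":0,"rx":0,"ry":0,"rz":-0.42},
{"x":-0.19,"y":0,"z":0,"rx":0,"ry":0,"rz":-0.43},
{"x":-0.2,"y":0.01,"z":0,"rx":0,"ry":0,"rz":-0.42},
{"x":-0.2,"y":0,"z":0,"rx":0,"ry":0,"rz":-0.43},
{"x":-0.2,"y":0,"z":0,"rx":0,"ry":0,"rz":-0.42},
{"x":-0.19,"y":0.01,"z":0,"rx":0,"ry":0,"rz":-0.43},
{
[... 741 characters left out ...]
"rz":-0.42},
{"x":-0.2,"y":0.01,"z":0,"rx":0,"ry":0,"rz":-0.43},
{"x":-0.2,"y":-0,"z":0,"rx":0,"ry":0,"rz":-0.42},
{"x":-0.19,"y":0,"z":0,"rx":0,"ry":0,"rz":-0.43},
{"x":-0.2,"y":0.01,"z":0,"rx":0,"ry":0,"rz":-0.42},
{"x":-0.2,"y":0,"z":0,"rx":0,"ry":0,"rz":-0.43},
{"x":-0.2,"y":0,"z":0,"rx":0,"ry":0,"rz":-0.42},
{"x":-0.2,"y":0.01,"z":0,"rx":0,"ry":0,"rz":-0.43},
{"x":-0.19,"y":0,"z":0,"rx":0,"ry":0,"rz":-0.42},
{"x":-0.2,"y":0.01,"z":0,"rx":0,"ry":0,"rz":-0.43},
{"x":-0.2,"y":-0,"z":0,"rx":0,"ry":0,"rz":-0.42},
{"x":-0.2,"y":0,"z":0,"rx":0,"ry":0,"rz":-0.43},
{"x":-0.19,"y":0.01,"z":0,"rx":0,"ry":0,"rz":-0.42},
{"x":-0.2,"y":-0,"z":0,"rx":0,"ry":0,"rz":-0.43},
[[283.43784044 169.76424061]]
```

View pics/c2.png

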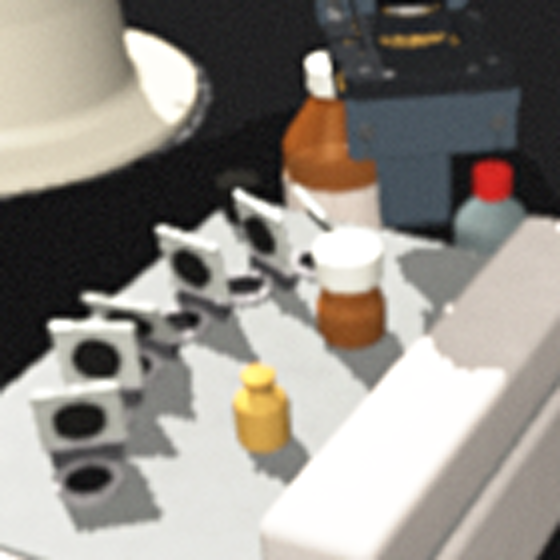

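The fingertip is where projected, at (415,222) in the crop, just above the deck behind cover 1. Starting the stroke.

Call:
step_arm --steps '[{"x": -0.22, "y": 0.01, "z": 0, "rx": 0, "ry": 0, "rz": -0.42}, {"x": -0.2, "y": 0, "z": 0, "rx": 0, "ry": 0, "rz": -0.42}, {"x": -0.2, "y": 0.01, "z": 0, "rx": 0, "ry": 0, "rz": -0.43}, {"x": -0.2, "y": 0, "z": 0, "rx": 0, "ry": 0, "rz": -0.42}, {"x": -0.2, "y": 0, "z": 0, "rx": 0, "ry": 0, "rz": -0.43}, {"x": -0.2, "y": 0.01, "z": 0, "rx": 0, "ry": 0, "rz": -0.42}, {"x": -0.2, "y": 0, "z": 0, "rx": 0, "ry": 0, "rz": -0.43}, {"x": -0.2, "y": 0, "z": 0, "rx": 0, "ry": 0, "rz": -0.42}]'

```text
clock: 5.5
tool_pos: [451.3, -9.0, 101.5]
eef_rot: [0.0, 0.767, 0.641, 0.0]
force: [-0.3, -0.5, 0.8]
grip_width: 0.3
grip_force: 0.2
```

Call:
step_arm --steps '[{"x": -0.2, "y": 0.01, "z": 0, "rx": 0, "ry": 0, "rz": -0.42}, {"x": -0.2, "y": 0, "z": 0, "rx": 0, "ry": 0, "rz": -0.43}, {"x": -0.2, "y": 0, "z": 0, "rx": 0, "ry": 0, "rz": -0.42}, {"x": -0.2, "y": 0.01, "z": 0, "rx": 0, "ry": 0, "rz": -0.43}]'

```text
clock: 6.0
tool_pos: [448.9, -32.8, 101.5]
eef_rot: [0.0, 0.718, 0.697, 0.0]
force: [0.2, 0.5, 1.0]
grip_width: 0.7
grip_force: 0.5
```

```bash
python3 - <<'E'
from plan import *
a=56-12*2.125;print(a,tgt(a));arc(a,a-2.125*8,8,101)
s=bot.snapshot("scene");print(proj(s,[now()[0]]))
cv2.imwrite("pics/c3.png",cv2.resize(s["img"][115:255,180:320],None,fx=4,fy=4,interpolation=cv2.INTER_CUBIC))
E
```

```text
30.5 (array([448.80593408, -32.30749764]), np.float64(88.16469204092799))
6.0 [448.9 -32.8 101.5] 88.3 [-0.21  0.42  1.9   0.    0.82 -0.18] [0.2 0.5 1. ]
{"x":-0.18,"y":-0,"z":0.02,"rx":0,"ry":0,"rz":-0.4},
{"x":-0.2,"y":0,"z":-0,"rx":0,"ry":0,"rz":-0.42},
{"x":-0.2,"y":0.01,"z":-0,"rx":0,"ry":0,"rz":-0.43},
{"x":-0.19,"y":-0,"z":-0,"rx":0,"ry":0,"rz":-0.42},
{"x":-0.2,"y":0,"z":-0,"rx":0,"ry":0,"rz":-0.43},
{"x":-0.2,"y":0.01,"z":-0,"rx":0,"ry":0,"rz":-0.42},
{"x":-0.2,"y":0,"z":-0,"rx":0,"ry":0,"rz":-0.43},
{"x":-0.19,"y":0,"z":-0,"rx":0,"ry":0,"rz":-0.42},
[[249.36469129 176.68728232]]
```

View pics/c3.png

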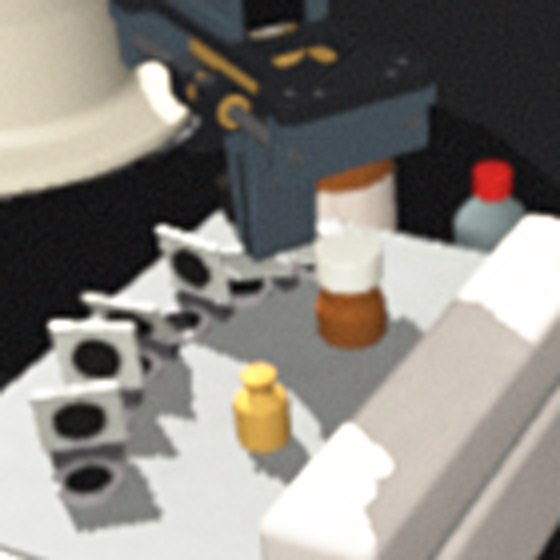

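Cover 1 lies flat near (300,265), cover 2 is folding at (245,265), and covers 3 to 6 are still up. Forces are about 1 N. Continuing.

Call:
step_arm --steps '[{"x": -0.18, "y": 0, "z": 0.02, "rx": 0, "ry": 0, "rz": -0.4}, {"x": -0.2, "y": 0, "z": 0, "rx": 0, "ry": 0, "rz": -0.42}, {"x": -0.2, "y": 0.01, "z": 0, "rx": 0, "ry": 0, "rz": -0.43}, {"x": -0.2, "y": 0, "z": 0, "rx": 0, "ry": 0, "rz": -0.42}, {"x": -0.2, "y": 0, "z": 0, "rx": 0, "ry": 0, "rz": -0.43}, {"x": -0.2, "y": 0.01, "z": 0, "rx": 0, "ry": 0, "rz": -0.42}, {"x": -0.2, "y": 0, "z": 0, "rx": 0, "ry": 0, "rz": -0.43}, {"x": -0.2, "y": 0, "z": 0, "rx": 0, "ry": 0, "rz": -0.42}]'

```text
clock: 7.05
tool_pos: [454.2, -79.8, 100.8]
eef_rot: [0.0, 0.608, 0.794, 0.0]
force: [0.6, 0.8, 0.2]
grip_width: 0.3
grip_force: 0.3
```

Call:
step_arm --steps '[{"x": -0.2, "y": 0.01, "z": 0, "rx": 0, "ry": 0, "rz": -0.42}, {"x": -0.2, "y": 0, "z": 0, "rx": 0, "ry": 0, "rz": -0.43}, {"x": -0.2, "y": 0, "z": 0, "rx": 0, "ry": 0, "rz": -0.42}, {"x": -0.2, "y": 0.01, "z": 0, "rx": 0, "ry": 0, "rz": -0.43}, {"x": -0.2, "y": 0, "z": 0, "rx": 0, "ry": 0, "rz": -0.42}, {"x": -0.2, "y": 0, "z": 0, "rx": 0, "ry": 0, "rz": -0.43}]'

```text
clock: 7.8
tool_pos: [467.1, -113.1, 100.8]
eef_rot: [-0.0, 0.516, 0.857, 0.0]
force: [-1.0, 0.3, 1.0]
grip_width: 0.7
grip_force: 0.5
```

```bash
python3 - <<'E'
from plan import *
a=56-26*2.125;print(a,tgt(a));arc(a,a-2.125*8,8,101)
s=bot.snapshot("scene");print(proj(s,[now()[0]]))
cv2.imwrite("pics/c4.png",cv2.resize(s["img"][115:255,180:320],None,fx=4,fy=4,interpolation=cv2.INTER_CUBIC))
E
```

```text
0.75 (array([ 467.34055834, -112.33679479]), np.float64(117.91469204092799))
7.8 [ 467.1 -113.1  100.8] 117.9 [-0.36  0.45  1.83  0.    0.86 -0.85] [-1.   0.3  1. ]
{"x":-0.18,"y":0.02,"z":-0.01,"rx":0,"ry":0,"rz":-0.43},
{"x":-0.2,"y":0.01,"z":0,"rx":0,"ry":0,"rz":-0.43},
{"x":-0.2,"y":0,"z":0,"rx":0,"ry":0,"rz":-0.42},
{"x":-0.19,"y":0.01,"z":0,"rx":0,"ry":0,"rz":-0.43},
{"x":-0.2,"y":-0,"z":0,"rx":0,"ry":0,"rz":-0.42},
{"x":-0.2,"y":0,"z":0,"rx":0,"ry":0,"rz":-0.43},
{"x":-0.2,"y":0.01,"z":0,"rx":0,"ry":0,"rz":-0.42},
{"x":-0.19,"y":0,"z":0,"rx":0,"ry":0,"rz":-0.43},
[[217.39025692 194.34292951]]
```

View pics/c4.png

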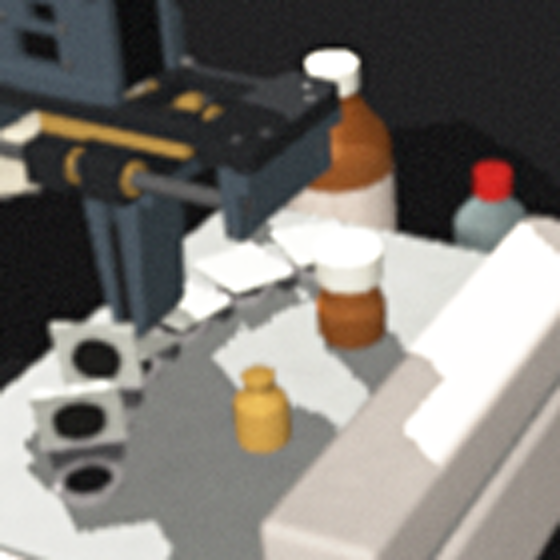

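Covers 1 to 3 are flat at (310,240), (245,268) and (205,300). Cover 4 is folding under the tip at (150,325), and 5 and 6 are open. Continuing to the right end.

Call:
step_arm --steps '[{"x": -0.18, "y": 0.02, "z": 0, "rx": 0, "ry": 0, "rz": -0.43}, {"x": -0.2, "y": 0.01, "z": 0, "rx": 0, "ry": 0, "rz": -0.43}, {"x": -0.2, "y": 0, "z": 0, "rx": 0, "ry": 0, "rz": -0.42}, {"x": -0.2, "y": 0.01, "z": 0, "rx": 0, "ry": 0, "rz": -0.43}, {"x": -0.2, "y": 0, "z": 0, "rx": 0, "ry": 0, "rz": -0.42}, {"x": -0.2, "y": 0, "z": 0, "rx": 0, "ry": 0, "rz": -0.43}, {"x": -0.2, "y": 0.01, "z": 0, "rx": 0, "ry": 0, "rz": -0.42}, {"x": -0.2, "y": 0, "z": 0, "rx": 0, "ry": 0, "rz": -0.43}]'

```text
clock: 8.85
tool_pos: [495.8, -150.8, 100.8]
eef_rot: [0.0, 0.384, 0.924, -0.0]
force: [-1.2, 0.1, 1.1]
grip_width: 0.3
grip_force: 0.3
```

Call:
step_arm --steps '[{"x": -0.2, "y": 0.01, "z": 0, "rx": 0, "ry": 0, "rz": -0.42}, {"x": -0.2, "y": 0, "z": 0, "rx": 0, "ry": 0, "rz": -0.43}, {"x": -0.2, "y": 0, "z": 0, "rx": 0, "ry": 0, "rz": -0.42}, {"x": -0.2, "y": 0.01, "z": 0, "rx": 0, "ry": 0, "rz": -0.43}, {"x": -0.2, "y": 0, "z": 0, "rx": 0, "ry": 0, "rz": -0.42}, {"x": -0.2, "y": 0, "z": 0, "rx": 0, "ry": 0, "rz": -0.43}, {"x": -0.2, "y": 0.01, "z": 0, "rx": 0, "ry": 0, "rz": -0.42}]'

```text
clock: 9.72
tool_pos: [529.0, -176.3, 100.7]
eef_rot: [0.0, 0.261, 0.965, -0.0]
force: [-0.9, 0.1, 1.1]
grip_width: 0.7
grip_force: 0.3
```

```bash
python3 - <<'E'
from plan import *
a=56-41*2.125;print(a,tgt(a));arc(a,a-2.125*8,8,101)
E
```

```text
-31.125 (array([ 528.21578779, -175.70125442]), np.float64(149.78969204092797))
9.725 [ 529.  -176.3  100.7] 149.7 [-0.43  0.54  1.64 -0.    0.96 -1.47] [-0.9  0.1  1.1]
{"x":-0.17,"y":0.01,"z":-0.01,"rx":0,"ry":0,"rz":-0.43},
{"x":-0.19,"y":0,"z":0,"rx":0,"ry":0,"rz":-0.43},
{"x":-0.2,"y":0,"z":0,"rx":0,"ry":0,"rz":-0.42},
{"x":-0.2,"y":0.01,"z":0,"rx":0,"ry":0,"rz":-0.43},
{"x":-0.2,"y":0,"z":0,"rx":0,"ry":0,"rz":-0.42},
{"x":-0.19,"y":0.01,"z":0,"rx":0,"ry":0,"rz":-0.43},
{"x":-0.2,"y":-0,"z":0,"rx":0,"ry":0,"rz":-0.42},
{"x":-0.2,"y":0,"z":0,"rx":0,"ry":0,"rz":-0.43},
```

Call:
step_arm --steps '[{"x": -0.18, "y": 0.01, "z": 0, "rx": 0, "ry": 0, "rz": -0.43}, {"x": -0.2, "y": 0, "z": 0, "rx": 0, "ry": 0, "rz": -0.43}, {"x": -0.2, "y": 0, "z": 0, "rx": 0, "ry": 0, "rz": -0.42}, {"x": -0.2, "y": 0.01, "z": 0, "rx": 0, "ry": 0, "rz": -0.43}, {"x": -0.2, "y": 0, "z": 0, "rx": 0, "ry": 0, "rz": -0.42}, {"x": -0.2, "y": 0, "z": 0, "rx": 0, "ry": 0, "rz": -0.43}, {"x": -0.2, "y": 0.01, "z": 0, "rx": 0, "ry": 0, "rz": -0.42}, {"x": 0, "y": 0, "z": 0, "rx": 0, "ry": 0, "rz": 0}]'

```text
clock: 10.72
tool_pos: [567.5, -192.3, 100.5]
eef_rot: [0.0, 0.133, 0.991, -0.0]
force: [-0.0, 0.7, 0.4]
grip_width: 0.7
grip_force: 0.2
```

```bash
python3 - <<'E'
from plan import *
s=bot.snapshot("scene")
cv2.imwrite("pics/c5.png",cv2.resize(s["img"][115:255,180:320],None,fx=4,fy=4,interpolation=cv2.INTER_CUBIC))
E
```

```text
(no output)
```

View pics/c5.png

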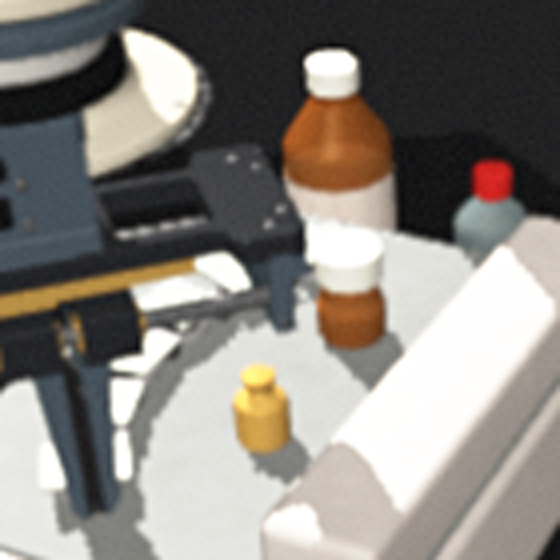

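Covers 5 and 6 now show their flat white tops on both sides of the fingers, at (125,380), (45,460) and (120,460). No dark undersides remain, and the jar, weight and bottles stand where they were. The tip is past cover 6's free edge, so I'll raise straight up.

Call:
step_arm --steps '[{"x": 0, "y": 0, "z": -0.2, "rx": 0, "ry": 0, "rz": 0}, {"x": 0, "y": 0, "z": -0.5, "rx": 0, "ry": 0, "rz": 0}, {"x": 0, "y": 0, "z": -0.9, "rx": 0, "ry": 0, "rz": 0}, {"x": 0, "y": 0, "z": -0.9, "rx": 0, "ry": 0, "rz": 0}, {"x": 0, "y": 0, "z": -0.9, "rx": 0, "ry": 0, "rz": 0}, {"x": 0, "y": 0, "z": -0.9, "rx": 0, "ry": 0, "rz": 0}, {"x": 0, "y": 0, "z": -0.9, "rx": 0, "ry": 0, "rz": 0}, {"x": 0, "y": 0, "z": 0, "rx": 0, "ry": 0, "rz": 0}]'

```text
clock: 11.78
tool_pos: [567.9, -192.5, 259.6]
eef_rot: [0.002, 0.134, 0.991, -0.001]
force: [0.1, -0.1, -1.2]
grip_width: 0.2
grip_force: 0.0
```

```bash
python3 - <<'E'
from plan import *
s=bot.snapshot("scene");f=lambda p:np.array(p)@R.T+t
for i,(w,a) in enumerate(zip(W,A6)):
    tr=np.array([-np.sin(a),-np.cos(a)]);nr=np.array([-np.cos(a),np.sin(a)]);o=[]
    g=[np.r_[f(w+u*tr+v*nr),97] for u in(-10,0,10) for v in(-10,0,10)]
    px=proj(s,g).round().astype(int)
    print(i+1,px[4],[int(d["scene"]["img"][y,x].mean()) for x,y in px],[int(s["img"][y,x].mean()) for x,y in px])
for n,lo,hi,roi in(("yellow",(15,120,120),(30,255,255),(225,120,80,150)),("red",(0,180,80),(5,255,255),(100,140,250,200)),("amber",(5,150,50),(14,255,230),(240,120,80,100))):
    x,y,w,h=roi
    for q in(d["scene"],s):
        m=cv2.inRange(cv2.cvtColor(q["img"][y:y+h,x:x+w],cv2.COLOR_BGR2HSV),lo,hi);M=cv2.moments(m,True);print(n,M["m00"],M["m10"]/M["m00"]+x,M["m01"]/M["m00"]+y)
print(now()[0],now()[2]["force"])
E
```

```text
1 [259 176] [255, 255, 145, 255, 255, 221, 35, 230, 207] [255, 255, 253, 255, 255, 251, 254, 252, 252]
2 [241 182] [87, 93, 161, 111, 217, 222, 37, 174, 163] [252, 251, 251, 254, 252, 252, 255, 253, 252]
3 [224 191] [85, 77, 153, 112, 181, 226, 47, 177, 224] [253, 252, 252, 253, 252, 252, 255, 253, 253]
4 [212 202] [95, 83, 187, 126, 192, 75, 162, 49, 29] [253, 252, 252, 253, 253, 252, 255, 255, 254]
5 [204 216] [118, 225, 253, 168, 94, 124, 171, 26, 28] [253, 253, 253, 253, 253, 253, 255, 255, 254]
6 [201 230] [85, 86, 81, 86, 106, 83, 120, 20, 135] [253, 253, 253, 253, 253, 254, 255, 255, 255]
yellow 214.0 245.0373831775701 217.8271028037383
yellow 209.0 245.05741626794259 217.98086124401914
red 1479.0 138.97565922920893 288.5760649087221
red 1471.0 138.77770224337186 288.743711760707
amber 699.0 264.61802575107293 162.26609442060087
amber 697.0 264.65136298421805 162.22668579626972
[ 567.28147559 -192.30205546  258.06904769] [-0.19629657  0.73904038 -0.27806584]
```

All six shut covers show uniform white tops, the objects I checked haven't moved, and the tool is clear.

```bash
python3 -c "
from rig import bot
print(bot.close_job())"
```

```text
the job is handed in; nothing more can be done
None
```

All six covers were shut in order in one low stroke with forces around 1 N. The loose things I measured afterwards (weight, bulb, amber jar and bottle) were unmoved; the beaker, stopper and clear bottle were not measured. The arm finished clear and the job is handed in, though the hand-in gave no verdict.

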